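# Roll the keyed spindle until its key is up, then stop it with the angle plate

### The job

Roll the aluminium spindle along the bench, without lifting it, until the key on its end points straight up, ready for the worm gear. Then slide the steel angle plate along the bench, wall first, squarely up against the spindle's two flanges on the chute side (the robot's right), so that the spindle cannot roll off into the chute; the key must still point up. Leave everything else on the bench where it is.

Things in the scene. Friction and masses are not known exactly. Their poses are not given: they have to be found in the camera images.
- spindle: Bare aluminium dumb-bell lying on two round flanges (60 mm diameter, 20 mm thick, centred 52 mm either side of the middle) joined by a waist 26 mm in diameter, 84 mm long; 0.5 to 1 kg. Origin on its axis midway between the flanges, 30 mm above the bench; x along the axis to the keyed end (roughly away from the robot); y and z turn as it rolls. The point below tells how it rolls.
- spindle_mid (a point): The middle of the spindle's waist, on its axis (the spindle's origin). A finger pushing the waist sideways here rolls the spindle on its flanges without slipping, 30 mm of travel per radian; a slight rolling resistance stops it when moved slowly. About 100 mm of bench is free for rolling either way.
- key_end: Keyed end, rigid with the spindle: stub 30 mm in diameter, 45 mm long beyond the far flange, with a proud dark steel key 40 mm long, 12 mm wide, its top 24 mm from the axis; opposite it only a thin black groove, 4 mm wide. Origin on the axis where the stub leaves the flange; x to the free end, z from the axis out through the key: z must end up. The key starts leaning to either side or down.
- angle_plate: Loose black steel angle plate right of the spindle: 130 mm long (x), a wall 8 mm thick, 38 mm high, and a foot 12 mm thick reaching 70 mm back from the wall's front face, towards the chute; 0.65 to 0.95 kg. Origin at bench level in the middle of the wall's front face, y from that face towards the spindle, z up. Push it low, at the foot's rear edge: pushed at the wall's top it may tip.
- worm_gear: Bronze worm gear 80 mm in diameter, 40 mm high with its hub, lying flat beyond the spindle; origin under its centre. Leave alone.
- threading_tool: Steel lathe threading tool, a square bar 20 mm thick, 120 mm long, on the bench beyond the angle plate; origin under its middle. Leave alone.
- t_nut1: Black steel T-nut, 60 x 44 mm, 28 mm high, beyond the spindle to the left; origin under its centre. Leave alone.
- t_nut2: Black steel T-nut like the other, on the left of the bench; origin under its centre. Leave alone.
- key_holder: Red plastic chuck-key holder, base 100 x 60 mm, with the T-handled chuck key standing in it, 105 mm high in all, screwed to the left of the bench; origin under its centre. Leave alone.
- oil_bottle: White oil bottle 56 mm in diameter, 150 mm high, on the right of the bench near the robot; origin under its centre. Leave alone.
- chip_brush: Chip brush 170 mm long, lying on the bench to the left near the robot; origin under its middle. Leave alone.
Mind the look-alikes: they are no part of the job. Several things have the shape of the spindle; the one meant has the colours described above. Leave any orange or red look-alike of the angle_plate alone.

How it is judged (in metres and radians):
On the way, in this order (a step that is already met when the one before it is completed fails the run):
1. the spindle lies still with its key pointing up (within 14 degrees) (angle between key_end's own z axis and vertical below 0.25 rad and linear speed of spindle below 0.02 m/s), for 0.2 s.
2. the angle plate's wall is within 6 mm of the spindle's flanges (y of spindle in the frame of angle_plate below 0.036 m), for 0.2 s.
At the end, for the whole second after the job is handed in: The key points up within 14 degrees (0.25 rad), the spindle lies still on its flanges on the bench, and the angle plate stands still and upright on its foot, its wall within 6 mm of the flanges, parallel to the spindle within 7 degrees and centred on it along its length within 40 mm (all of step 1 and linear speed of angle_plate below 0.02 m/s and height (world z) of spindle between 0.025 and 0.035 m and y of spindle in the frame of angle_plate between 0.024 and 0.036 m and x of spindle in the frame of angle_plate between -0.04 and 0.04 m and angle between the x axis of spindle and the x axis of angle_plate, either way round below 0.12 rad and angle between angle_plate's own z axis and vertical below 0.1 rad); the robot touches nothing.
It fails at once if the spindle is lifted off the bench (more than 12 mm) or dropped (height (world z) of spindle above 0.042 m or height (world z) of spindle below 0.01 m).
It fails at once if the angle plate is lifted more than 15 mm or tipped over instead of slid (height (world z) of angle_plate above 0.015 m or angle between angle_plate's own z axis and vertical above 0.5 rad).
It fails at once if something else on the bench is moved more than 15 mm (distance of any of worm_gear, threading_tool, t_nut1, t_nut2, oil_bottle, chip_brush from where it was at the start of the episode above 0.015 m).
It also fails if it takes over 54 s, if anything falls off the work surface, if the arm or the gripper's body presses on something with over 40 N, if the wrist force passes 120 N, or if a joint passes its speed limit or range.

### The arm

A 7-joint arm with a two-finger parallel gripper is mounted at the origin on the work surface. World frame = base frame: x ahead of the robot, y to its left, z up, the work surface at z = 0. Lengths are in mm, angles in rad, forces in N, time in s.
With the tool pointing down it reaches from about 400 to 875 mm from the base axis. Payload 6.5 kg.
Tool frame: the origin (TCP) lies at the very end of the fingers, on their centre line; the grasp point (between the pads) lies 19 mm behind it; z points along the fingers, y is the line along which they close (so a half turn about z gives the same grasp; the last joint's range is limited). The gripper opens to 88 mm and grips with 3 to 60 N. Pads are 18 mm wide; open, the fingers measure 123 mm over their backs; the gripper's body (75 mm by 187 mm) begins 45 mm behind the grasp point.
Start: joints at [1.169, 0.536, -0.004, 1.538, 0.003, 1.067, -0.071], TCP at [214.187, -613.689, 238.716] pointing down, gripper open.
Joint ranges: [-2.7, 2.7], [-0.37, 2.16], [-1.27, 1.26], [0.24, 2.4], [-1.31, 4.45], [0.19, 1.91], [-2.76, 2.76]. Speed limits (rad/s): [2.39, 2.39, 3.14, 3.14, 3.14, 3.14, 3.14].

### API

Orientations are given as a unit quaternion [x, y, z, w].
In Python, from station import manip, capture, nets gives the robot as it stands.
- The arm moves only by the tool move_arm, never from a script. Its argument "increments" is a list of rows, each a list of 7 numbers: the shift along the tool's x, y, z in m, then the turn, a rotation vector about the tool's x, y, z in rad, then the opening in per cent of the stroke, from 0 (shut) to 100 (fully open). In form: [[tx, ty, tz, ax, ay, az, gripper], ...]. A call has 1 to 8 rows; each row is the pose to reach, as a shift and turn from the pose commanded when the call began, along the tool's axes at that moment; what a row does not reach only later rows make up. A row lasts 1/12 s, in which the tool goes at most 41.7 mm and 7.16 degrees, less where a joint would pass 70% of its speed; a pose out of reach is approached as far as the arm can. A call with a gripper value outside its range is refused whole. The fingers move at their own pace and stop on an object; the grip force is fixed at half the most. Time passes only in rows, so rows that repeat a pose let the fingers close. It gives the time, the measured TCP pose, the force, the opening and the grip force at its end, in the units of the state.
- manip.get_obs(): the state, without advancing time (a new reading comes with each control period).
- capture(name): name is "scene" or "top"; returns a dict with "image" (420x560x3 uint8, red, green, blue), "camera_matrix" (3x3 intrinsics, pixels), "position" and "rotation" of the camera in the world. Camera axes: x right, y up, looking along -z (the intrinsics and any distortion apply to the point x, -y, -z); pixel columns grow to the right and rows downward; lengths in mm; the calibration is good to about 2 mm. A picture is of the moment at which its call begins. There is no depth.
- manip.job_done(): hands the job in; it is judged then, once.
Trained networks look in the newest picture that a camera, given by its name, has taken for a name from the list of things; names that differ only in an ending like _2 or _b are one class to them, and where a whole thing is asked for, a point or a joint stands for the part that bears it (a point fixed in the world has none). Each returns a list of dicts, best first, with "p" (0 to 1); they miss things now and then, are a little off and sometimes report something else, mostly with a low value. They report only what shows in the picture. A call takes as long as a camera call. They do not tell look-alikes from the thing itself.
- nets.boxes_of(camera, target): "xy" ([column, row] as shares, 0 to 1, of the picture: columns of its width, rows of its height, amid what is visible of it).
The state is a dict: "time_s": time; "joint_positions": joint angles; "qd": joint speeds; "joint_torque": joint torques, N m; "tool_pos": TCP position; "ee_rot": TCP orientation; "ft_force": force on the tool from outside, world axes, zero at the start; "wrist_torque": the same for the moment, N m; "finger_gap": finger opening in mm; "gripper_force": force on a finger pad.
Only numpy, scipy, OpenCV 4.12 (cv2) and the standard library are available. Lean on these libraries where they do the work, as an engineer would, in place of code of your own. Each camera call takes 0.05 s, during which the arm holds its last target. There are 200 camera calls.

## Working session

There is one attempt and no reset: what is moved stays moved. The work goes in short steps, Python scripts to look and compute and a tool call to move; the robot and the scene stay as the last step left them, time stands still between calls to the robot, and variables do not carry over. Pictures are saved under pics/ and viewed, at most 10 in all, crops included, and the job is handed in when it is done.

Besides the shell and the picture viewer there is one more tool, called after ">>>" as name([rows], argument=value, ...), one row to a line, values as JSON. move_arm: Moves the arm, as the interface text tells. Its arguments: {"type":"object","properties":{"increments":{"type":"array"}},"required":["increments"]}

```bash
mkdir -p pics; ls; cat > h.py <<'E'
import numpy as np,cv2
from station import manip,capture,nets
def P(c,w):
    R=np.array(c["rotation"]).reshape(3,3);q=R.T@(np.array(w,float)-np.array(c["position"]));q=q*[1,-1,-1]
    p=np.array(c["camera_matrix"])@q;return p[:2]/p[2]
def B(c,uv,z):
    d=np.linalg.inv(np.array(c["camera_matrix"]))@[uv[0],uv[1],1];R=np.array(c["rotation"]).reshape(3,3)
    d=R@(d*[1,-1,-1]);o=np.array(c["position"]);return o+d*(z-o[2])/d[2]
def save(im,n): cv2.imwrite("pics/"+n,cv2.cvtColor(im,cv2.COLOR_RGB2BGR))
E
python3 - <<'E'
from h import *
for n in("scene","top"):
    c=capture(n);save(c["image"],n+"0.png");print(n,[k for k in c],c["position"],np.round(c["rotation"],3).tolist(),c["camera_matrix"])
    for t in("spindle","key_end","angle_plate"):
        for b in nets.boxes_of(n,t)[:4]:
            uv=np.array(b["xy"])*[560,420];print(t,round(b["p"],2),uv.round(),B(c,uv,30 if t!="angle_plate" else 15).round())
o=manip.get_obs();print(o["tool_pos"],o["ee_rot"],o["finger_gap"],o["time_s"])
E
```

```text
pics
scene ['image', 'camera_matrix', 'position', 'rotation'] [1263.29785567 -704.19698031 1325.36909897] [0.305, 0.125, 0.34, 0.881] [[486.03867024   0.         282.24375705]
 [  0.         486.03867024 210.93994154]
 [  0.           0.           1.        ]]Traceback (most recent call last):
  File "<stdin>", line 6, in <module>
  File "h.py", line 7, in B
    d=np.linalg.inv(np.array(c["camera_matrix"]))@[uv[0],uv[1],1];R=np.array(c["rotation"]).reshape(3,3)
                                                                    ~~~~~~~~~~~~~~~~~~~~~~~~~~~~~~~^^^^^
ValueError: cannot reshape array of size 4 into shape (3,3)
```

```bash
sed -i 's/np.array(c\["rotation"\]).reshape(3,3)/Rot.from_quat(c["rotation"]).as_matrix()/; 1a from scipy.spatial.transform import Rotation as Rot' h.py
python3 - <<'E'
from h import *
for n in("scene","top"):
    c=capture(n);save(cv2.resize(c["image"],(800,600)),n+"0.png");print(n,c["position"],np.round(c["rotation"],3).tolist())
    for t in("spindle","key_end","angle_plate"):
        for b in nets.boxes_of(n,t)[:4]:
            uv=np.array(b["xy"])*[560,420];print(t,round(b["p"],2),uv.round(),B(c,uv,30 if t!="angle_plate" else 15).round())
o=manip.get_obs();print(o["tool_pos"],o["ee_rot"],o["finger_gap"],o["time_s"])
E
```

```text
scene [1263.29785567 -704.19698031 1325.36909897] [0.305, 0.125, 0.34, 0.881]
spindle 0.91 [280. 204.] [531.  58.  30.]
spindle 0.88 [205. 199.] [321. -98.  30.]
spindle 0.68 [309. 186.] [550. 188.  30.]
key_end 0.54 [295. 212.] [590.  69.  30.]
key_end 0.53 [316. 197.] [603. 166.  30.]
key_end 0.47 [186. 197.] [ 267. -137.   30.]
angle_plate 0.92 [319. 269.] [791. -41.  15.]
angle_plate 0.74 [215. 300.] [ 628. -336.   15.]
angle_plate 0.57 [240. 254.] [ 567. -171.   15.]
top [ 501.99763123   28.81111847 1165.62077171] [0.016, -0.02, -0.702, 0.712]
spindle 0.85 [207. 209.] [552. 203.  30.]
spindle 0.71 [327. 300.] [ 323. -110.   30.]
spindle 0.69 [265. 211.] [550.  51.  30.]
spindle 0.25 [258. 194.] [593.  70.  30.]
key_end 0.59 [259. 199.] [580.  68.  30.]
key_end 0.55 [220. 187.] [609. 169.  30.]
key_end 0.44 [335. 322.] [ 268. -130.   30.]
angle_plate 0.79 [350. 208.] [ 562. -170.   15.]
angle_plate 0.77 [296. 121.] [790. -26.  15.]
angle_plate 0.75 [410. 188.] [ 616. -328.   15.]
[ 214.1961227  -613.64908249  238.67573692] [ 9.85935593e-01  1.67125714e-01 -2.35957996e-05 -4.72695783e-05] 88.1172067052639 0.5
```

View pics/scene0.png

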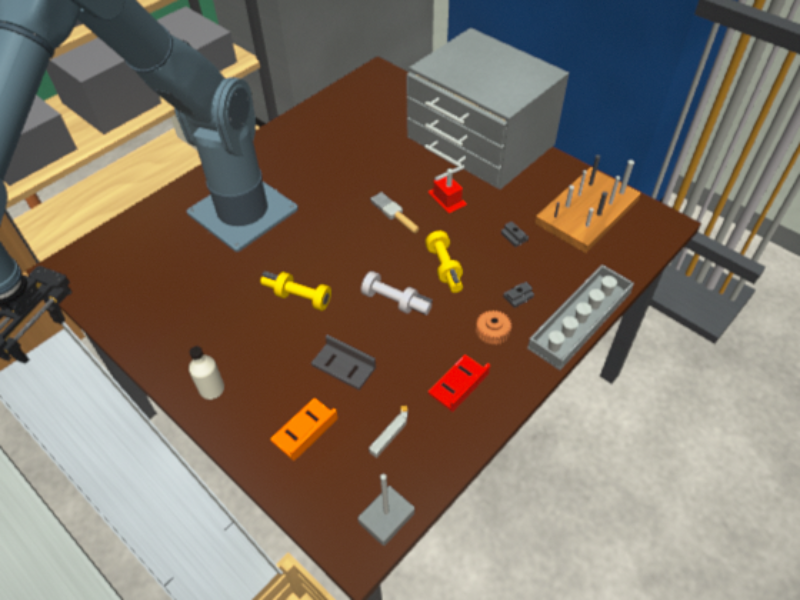

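View pics/top0.png

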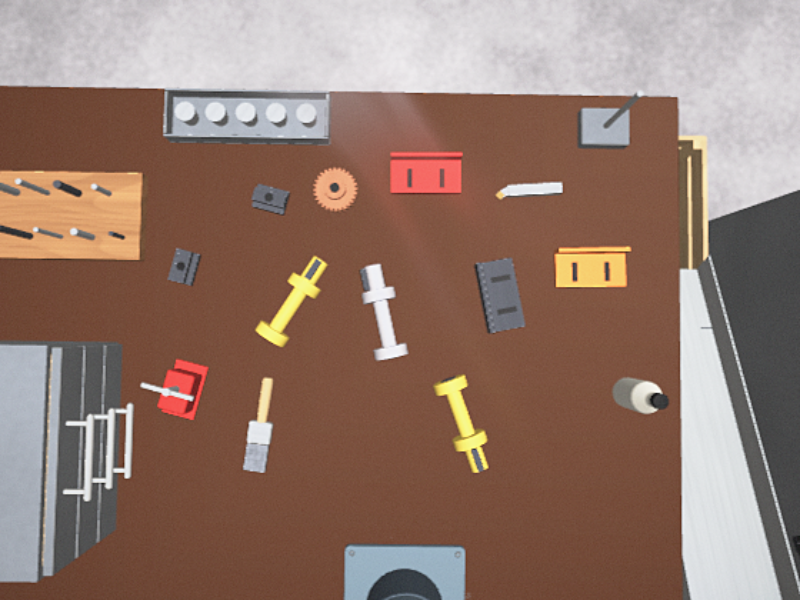

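Candidates in the top view (800 px): the spindle is the aluminium one at (384,312), with yellow look-alikes at (292,302) and (462,424). The plate is the black one at (500,295), with a red look-alike at (426,173) and an orange one at (592,268). I'll check the choice in one close crop.

```bash
python3 - <<'E'
from h import *
c=capture("top");d=capture("scene")
a=cv2.resize(c["image"][175:265,235:375],None,fx=5.6,fy=5.6,interpolation=cv2.INTER_CUBIC)[:,:]
b=cv2.resize(d["image"][180:280,210:310],None,fx=4,fy=4,interpolation=cv2.INTER_CUBIC)
a=cv2.resize(c["image"][175:265,240:375],(600,400),interpolation=cv2.INTER_CUBIC)
b=cv2.resize(d["image"][180:225,250:310],(533,400),interpolation=cv2.INTER_CUBIC)
save(cv2.resize(np.hstack([a[:,:400],b[:,:400]]),(800,400)),"crop1.png")
save(np.vstack([cv2.resize(c["image"][172:265,240:375],(580,400),interpolation=cv2.INTER_CUBIC)]),"crop_top.png")
save(np.hstack([cv2.resize(c["image"][180:260,245:300],(400,582),interpolation=cv2.INTER_CUBIC),cv2.resize(d["image"][180:238,250:290+20],(400,387),interpolation=cv2.INTER_CUBIC)[:,:][[*range(387)]+[386]*195]]),"crop.png")
E
```

```text
(no output)
```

View pics/crop.png

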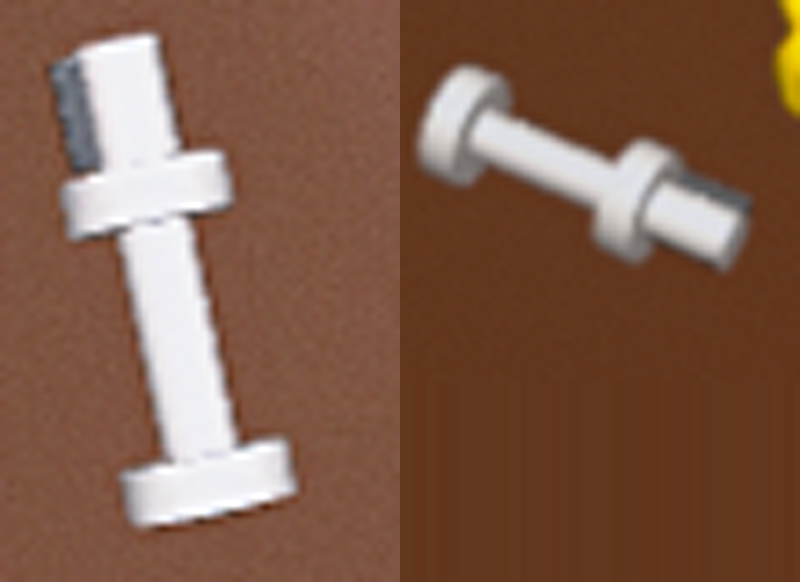

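View pics/crop_top.png

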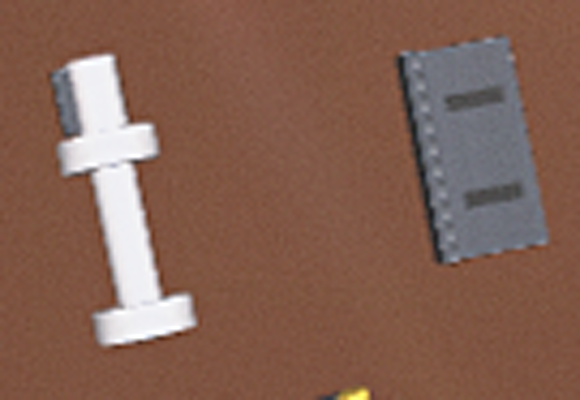

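The crop confirms the aluminium spindle and the black plate, whose wall already faces the spindle. The key leans left (+y). The spindle has to roll right (−y). Next I'll fit the poses by rendering.

```bash
cat >> h.py <<'E'
from scipy.optimize import minimize
s=0.8
def cyl(x0,x1,r):
    a=np.arange(0,2*np.pi,s/r);x=np.append(np.arange(x0,x1,s),x1);X,A=[v.ravel() for v in np.meshgrid(x,a)]
    o=[np.c_[X,r*np.cos(A),r*np.sin(A)]];g=np.arange(-r,r,s);Y,Z=[v.ravel() for v in np.meshgrid(g,g)];m=Y*Y+Z*Z<r*r
    for e in(x0,x1):o.append(np.c_[0*Y[m]+e,Y[m],Z[m]])
    return np.vstack(o)
def box(lo,hi):
    G=[np.append(np.arange(l,h,s),h) for l,h in zip(lo,hi)];p=np.array(np.meshgrid(*G)).reshape(3,-1).T
    return p[np.any((p==lo)|(p==hi),axis=1)]
def lab(*ps): return np.vstack([np.c_[p,np.full(len(p),l)] for p,l in ps])
SP=lab((cyl(-62,-42,30),1),(cyl(42,62,30),1),(cyl(-42,42,13),1),(cyl(62,107,15),1),(box(np.array([64.5,-6,10]),np.array([104.5,6,24])),2))
PL=lab((box(np.array([-65.,-8,0]),np.array([65.,0,38])),2),(box(np.array([-65.,-70,0]),np.array([65.,-8,12])),2))
K=3
def render(c,M,q,roi,z):  # q: x,y,yaw,roll
    R=Rot.from_euler("ZX",[q[2],q[3]]).as_matrix();W=M[:,:3]@R.T+[q[0],q[1],z]
    Rc=Rot.from_quat(c["rotation"]).as_matrix();C=(W-c["position"])@Rc*[1,-1,-1]
    uv=C@np.array(c["camera_matrix"]).T;uv=uv[:,:2]/uv[:,2:];o=np.argsort(-C[:,2])
    u0,v0,u1,v1=roi;i=np.floor((uv[o]-[u0,v0]+.5)*K).astype(int);L=np.zeros(((v1-v0)*K,(u1-u0)*K),np.uint8)
    ok=((i>=0)&(i<[L.shape[1],L.shape[0]])).all(1);L[i[ok,1],i[ok,0]]=M[o,3][ok]
    return np.stack([cv2.resize((L==k).astype(np.float32),(u1-u0,v1-v0),interpolation=cv2.INTER_AREA) for k in(1,2)])
def masks(c,roi):
    u0,v0,u1,v1=roi;m=c["image"][v0:v1,u0:u1].astype(float);sat=m.max(2)-m.min(2);rb=m[...,0]-m[...,2]
    bg=np.clip(rb/max(np.percentile(rb,50),1)*1.3-.15,0,1);v=m.max(2);w=np.clip((v-110)/70,0,1)
    return np.stack([(1-bg)*w,(1-bg)*(1-w)])
def around(c,x,y,z,r):
    u=P(c,[x,y,z]).astype(int);return u[0]-r,u[1]-r,u[0]+r,u[1]+r
def fit(cs,M,q0,z,rolls,r=38,keyw=3):
    T=[]
    for c in cs: roi=around(c,q0[0],q0[1],z,r);T.append((c,roi,masks(c,roi)))
    def f(p,off=True):
        e=0
        for k,(c,roi,m) in enumerate(T):
            g=render(c,M,[p[0],p[1],p[2],p[3]],roi,z)
            if k and len(p)>4: g=np.stack([cv2.warpAffine(a,np.float32([[1,0,p[4]],[0,1,p[5]]]),(a.shape[1],a.shape[0])) for a in g])
            d=np.abs(g-m)**2;e+=d[0].sum()+keyw*d[1].sum()
        return e
    best=None
    for ro in rolls:
        x0=np.array(list(q0[:3])+[ro]+[0,0]*(len(cs)>1));st=np.array([4,4,.05,.3 if M is SP else 0]+[1,1]*(len(cs)>1))
        S=np.vstack([x0]+[x0+np.eye(len(x0))[i]*st[i] for i in range(len(x0))])
        o=minimize(f,x0,method="Nelder-Mead",options=dict(initial_simplex=S,maxfev=160,xatol=.02,fatol=.02))
        print("roll0",round(ro,2),"cost",round(o.fun,2),o.x.round(3))
        if best is None or o.fun<best.fun:best=o
    return best.x
E
time python3 - <<'E'
from h import *
cs=[capture("top"),capture("scene")]
q=fit(cs,SP,[540,52,.2],30,[-.6,-1.2,-1.9,-2.5])
m=masks(cs[0],around(cs[0],540,52,30,38));print(m.sum((1,2)))
fit(cs[:1],PL,[570,-140,.15],0,[0.])
fit(cs,PL,[570,-140,.15],0,[0.])
E
```

```text
roll0 -0.6 cost 713.77 [ 5.10442e+02  4.15850e+01  2.26000e-01 -1.26600e+00  2.77100e+00
  7.80000e-01]
roll0 -1.2 cost 611.29 [ 5.10564e+02  4.13010e+01  2.23000e-01 -1.48000e+00  1.60300e+00
  3.78000e-01]
roll0 -1.9 cost 542.04 [ 5.10679e+02  4.15300e+01  2.23000e-01 -1.46100e+00  1.36000e-01
 -3.67000e-01]
roll0 -2.5 cost 542.29 [ 5.11402e+02  4.18770e+01  2.32000e-01 -1.46700e+00 -6.36000e-01
 -3.22000e-01]
[894.37681499 113.68629977]
roll0 0.0 cost 262.05 [ 5.59346e+02 -1.35871e+02  2.04000e-01  0.00000e+00]
roll0 0.0 cost 324.7 [ 5.59248e+02 -1.35885e+02  2.03000e-01  0.00000e+00  2.10000e-02
 -3.65000e-01]
real	0m20.210s
user	0m19.924s
sys	0m0.185s
```

```bash
python3 - <<'E'
from h import *
out=[]
for n in("top","scene"):
    c=capture(n);roi=around(c,540,45,30,28);u0,v0,u1,v1=roi;m=masks(c,roi)
    big=lambda a:cv2.resize(np.ascontiguousarray(a).astype(np.uint8),(196,196),interpolation=cv2.INTER_NEAREST)
    col=lambda g:np.stack([g[0]*255,g[1]*255,0*g[0]],-1)
    row=[big(c["image"][v0:v1,u0:u1]),big(col(m))]
    for th in(-.9,-1.46):
        g=render(c,SP,[511,41.6,.225,th],roi,30);row.append(big(col(g)))
    out.append(np.hstack(row))
    print(c["camera_matrix"][0][0],np.percentile(c["image"][v0:v1,u0:u1].reshape(-1,3),[5,50,95],axis=0).tolist())
save(np.vstack(out),"cmp.png")
E
```

```text
439.2729178660885 [[120.0, 78.0, 58.0], [128.0, 85.0, 66.0], [240.0, 240.0, 244.0]]
486.0386702396327 [[98.0, 54.0, 28.0], [99.0, 56.0, 31.0], [221.0, 221.0, 221.0]]
```

View pics/cmp.png

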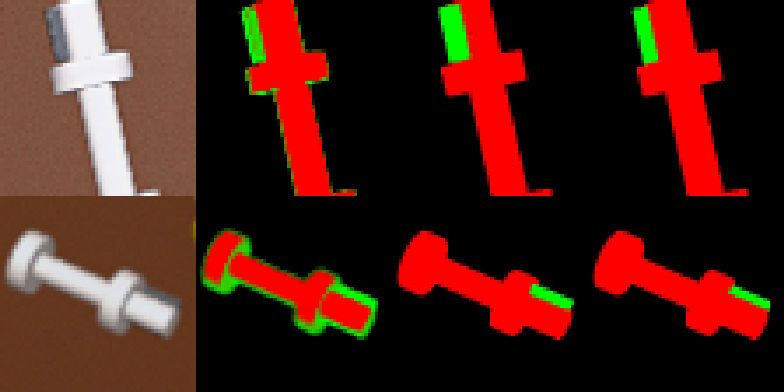

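```bash
cat > g.py <<'E'
import sys;from h import *
x,y,z,yaw=map(float,sys.argv[1:5]);o=manip.get_obs();R=Rot.from_quat(o["ee_rot"])
c,s_=np.cos(yaw),np.sin(yaw);T=Rot.from_matrix(np.array([[c,s_,0],[s_,-c,0],[0,0,-1]]))
print((R.inv().apply(np.array([x,y,z])-o["tool_pos"])/1000).round(4).tolist(),(R.inv()*T).as_rotvec().round(3),np.round(o["tool_pos"],1),np.round(o["ft_force"],1),o["finger_gap"],o["time_s"])
E
python3 g.py 511 41.6 120 .225;python3 g.py 511 41.6 239 .225
```

```text
[0.4962, -0.5209, 0.1187] [ 0.    -0.     0.111] [ 214.2 -613.7  238.7] [ 0.7 -0.4  0.3] 88.02498220608055 0.8
[0.4962, -0.5209, -0.0003] [ 0.    -0.     0.111] [ 214.2 -613.7  238.7] [ 0.7 -0.4  0.3] 88.02498220608055 0.8
```

>>> move_arm([
  [0.012,-0.013,0,0,0,0,68],
  [0.037,-0.039,0,0,0,0,68],
  [0.062,-0.065,0,0,0,0,68],
  [0.087,-0.091,0,0,0,0,68],
  [0.112,-0.117,0,0,0,0.03,68],
  [0.137,-0.143,0,0,0,0.06,68],
  [0.162,-0.169,0,0,0,0.09,68],
  [0.187,-0.195,0,0,0,0.111,68],
])

```text
time_s: 1.47
tool_pos: [326.9, -366.4, 239.0]
ee_rot: [0.994, 0.111, 0.0, 0.0]
ft_force: [0.6, -0.1, 0.3]
finger_gap: 59.7
gripper_force: 0.0
```

```bash
python3 g.py 511 41.6 120 .225
```

```text
[0.2698, -0.3572, 0.1188] [ 0.001 -0.    -0.002] [ 326.9 -366.4  239. ] [ 0.6 -0.1  0.3] 59.690937968055465 1.4667
```

>>> move_arm([
  [0.022,-0.029,0,0,0,0,68],
  [0.045,-0.06,0,0,0,0,68],
  [0.068,-0.09,0,0,0,0,68],
  [0.09,-0.119,0,0,0,0,68],
  [0.112,-0.149,0,0,0,0,68],
  [0.135,-0.179,0.01,0,0,0,68],
  [0.157,-0.208,0.03,0,0,0,68],
  [0.18,-0.238,0.05,0,0,0,68],
])

```text
time_s: 2.13
tool_pos: [449.7, -95.3, 189.5]
ee_rot: [0.994, 0.112, 0.001, 0.0]
ft_force: [0.1, -0.1, -0.9]
finger_gap: 60.0
gripper_force: 0.0
```

>>> move_arm([
  [0.022,-0.03,0.02,0,0,0,68],
  [0.045,-0.06,0.04,0,0,0,68],
  [0.068,-0.09,0.055,0,0,0,68],
  [0.085,-0.112,0.065,0,0,0,68],
  [0.09,-0.119,0.069,0,0,0,68],
  [0.09,-0.119,0.069,0,0,0,68],
])

```text
time_s: 2.63
tool_pos: [509.9, 42.3, 119.4]
ee_rot: [0.993, 0.114, -0.0, -0.001]
ft_force: [-0.3, -0.5, 0.2]
finger_gap: 59.9
gripper_force: 0.0
```

```bash
python3 g.py 511 41.6 13 .225; python3 - <<'E'
from h import *
o=[]
for n in("top","scene"):
    c=capture(n);u0,v0,u1,v1=around(c,530,30,30,35);o.append(cv2.resize(c["image"][v0:v1,u0:u1],(400,400),interpolation=cv2.INTER_CUBIC))
save(np.hstack(o),"over.png")
E
```

```text
[0.001, 0.0011, 0.1064] [-0.001  0.001  0.004] [509.9  42.3 119.4] [-0.3 -0.5  0.2] 59.90884384661479 2.6333
```

View pics/over.png

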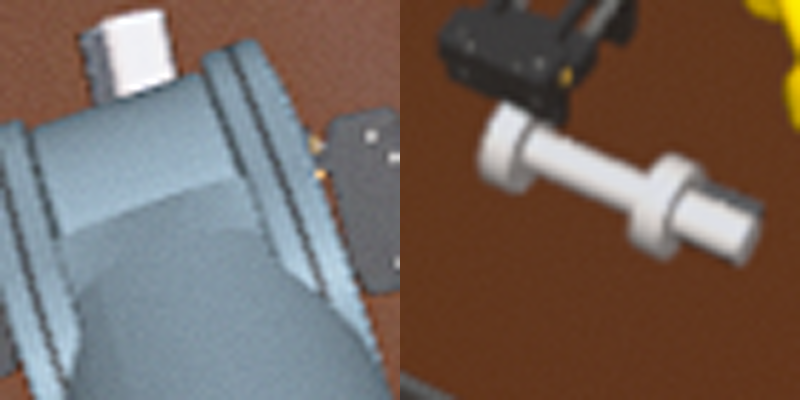

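Top: stub with the key on its left at (105,60), gripper over the waist. Scene: spindle clear below the fingers. I'll descend astride the waist.

>>> move_arm([
  [0.001,0.001,0.02,0,0,0.004,68],
  [0.001,0.001,0.045,0,0,0.004,68],
  [0.001,0.001,0.065,0,0,0.004,68],
  [0.001,0.001,0.08,0,0,0.004,68],
  [0.001,0.001,0.095,0,0,0.004,60],
  [0.001,0.001,0.105,0,0,0.004,50],
  [0.001,0.001,0.105,0,0,0.004,42],
  [0.001,0.001,0.105,0,0,0.004,38],
])

```text
time_s: 3.4
tool_pos: [510.8, 37.3, 15.6]
ee_rot: [0.994, 0.109, -0.0, 0.0]
ft_force: [-1.9, 2.5, 0.5]
finger_gap: 35.0
gripper_force: 1.4
```

>>> move_arm([
  [0,0,0,0,0,0,38],
  [0,0,0,0,0,0,38],
  [0,0,0,0,0,0,38],
])

```text
time_s: 3.65
tool_pos: [511.5, 38.5, 16.1]
ee_rot: [0.994, 0.11, 0.001, 0.0]
ft_force: [0.5, 0.1, 0.8]
finger_gap: 33.0
gripper_force: 0.0
```

```bash
python3 g.py 511 41.6 14 .225; python3 - <<'E'
from h import *
fit([capture("scene")],SP,[511,41,.225],30,[-1.3],r=38)
E
```

```text
[0.0001, -0.0032, 0.0021] [ 0.    -0.002 -0.004] [511.5  38.5  16.1] [0.5 0.1 0.8] 33.03391559315646 3.65
roll0 -1.3 cost 4118.93 [ 5.09189e+02  3.79110e+01  2.26000e-01 -9.48000e-01]
```

>>> move_arm([
  [0,0.003,0.001,0,0,0,38],
  [0,0.007,0.001,0,0,0,38],
  [0,0.011,0.001,0,0,0,38],
  [0,0.015,0.001,0,0,0,38],
  [0,0.019,0.001,0,0,0,38],
  [0,0.022,0.001,0,0,0,38],
  [0,0.024,0.001,0,0,0,38],
  [0,0.025,0.001,0,0,0,38],
])

```text
time_s: 4.37
tool_pos: [516.4, 13.6, 14.2]
ee_rot: [0.994, 0.11, -0.0, 0.0]
ft_force: [-0.6, -0.1, -0.2]
finger_gap: 33.6
gripper_force: 0.0
```

```bash
python3 g.py 511 41.6 14 .225; python3 - <<'E'
from h import *
o=[]
for n in("top","scene"):
    c=capture(n);u0,v0,u1,v1=around(c,550,20,30,30);o.append(cv2.resize(c["image"][v0:v1,u0:u1],(400,400),interpolation=cv2.INTER_CUBIC))
save(np.hstack(o),"roll1.png")
E
```

```text
[0.0008, -0.0285, 0.0001] [ 0.     0.    -0.005] [516.4  13.6  14.2] [-0.6 -0.1 -0.2] 33.60575663592262 4.3667
```

View pics/roll1.png

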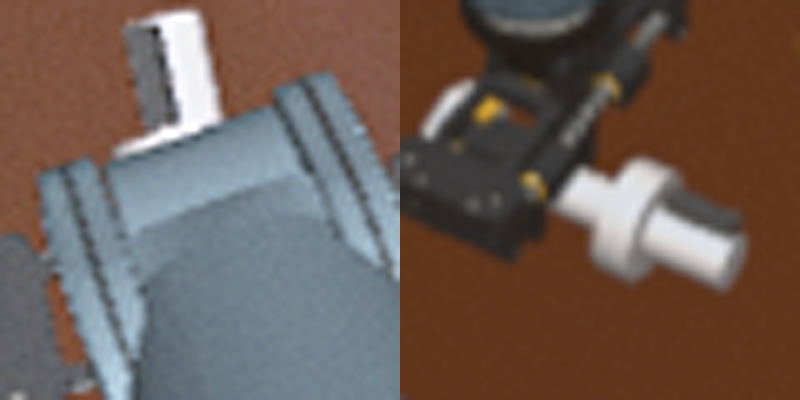

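Top: the key now lies at (147,80) on the stub, leaning left by about 25°. I'll roll about 10 mm more, then measure the intensity profile across the stub.

>>> move_arm([
  [0,0.002,0,0,0,0,38],
  [0,0.004,0,0,0,0,38],
  [0,0.006,0,0,0,0,38],
  [0,0.008,0,0,0,0,38],
  [0,0.009,0,0,0,0,38],
  [0,0.01,0,0,0,0,38],
  [0,0.01,0,0,0,0,38],
])

```text
time_s: 5.05
tool_pos: [518.6, 4.1, 14.2]
ee_rot: [0.994, 0.11, -0.0, 0.0]
ft_force: [-0.2, -0.2, 0.1]
finger_gap: 33.5
gripper_force: 0.0
```

```bash
cat > prof.py <<'E'
from h import *
o=manip.get_obs();print(np.round(o["tool_pos"],1),np.round(o["ft_force"],1),o["finger_gap"])
c=capture("top");y0=np.array(o["tool_pos"])[:2];yaw=.225
a=np.array([np.cos(yaw),np.sin(yaw)]);n=np.array([-a[1],a[0]])
g=cv2.GaussianBlur(c["image"],(0,0),.01) if 0 else c["image"]
for t in np.arange(-30,31,2.):
    v=[]
    for x in np.arange(76,98,2.):
        w=y0+a*x+n*t;u=P(c,[*w,20]);v.append(cv2.getRectSubPix(g,(1,1),(float(u[0]),float(u[1])))[0,0])
    print(t,np.mean(v,0).round().astype(int).tolist(),end=" ; ")
E
python3 prof.py
```

```text
[518.6   4.1  14.2] [-0.2 -0.2  0.1] 33.45599709804321
-30.0 [129, 86, 67] ; -28.0 [128, 86, 66] ; -26.0 [128, 86, 66] ; -24.0 [128, 85, 66] ; -22.0 [127, 85, 65] ; -20.0 [126, 83, 63] ; -18.0 [124, 79, 58] ; -16.0 [120, 80, 62] ; -14.0 [157, 138, 135] ; -12.0 [209, 202, 206] ; -10.0 [238, 236, 239] ; -8.0 [244, 244, 246] ; -6.0 [246, 246, 249] ; -4.0 [226, 227, 234] ; -2.0 [158, 159, 169] ; 0.0 [96, 99, 107] ; 2.0 [104, 107, 116] ; 4.0 [108, 111, 120] ; 6.0 [108, 111, 120] ; 8.0 [116, 117, 126] ; 10.0 [157, 155, 161] ; 12.0 [192, 188, 193] ; 14.0 [186, 182, 185] ; 16.0 [146, 132, 130] ; 18.0 [123, 88, 73] ; 20.0 [124, 79, 58] ; 22.0 [126, 81, 62] ; 24.0 [127, 84, 65] ; 26.0 [127, 84, 65] ; 28.0 [127, 84, 65] ; 30.0 [127, 84, 65] ;
```

>>> move_arm([
  [0,0.001,0,0,0,0,38],
  [0,0.002,0,0,0,0,38],
  [0,0.003,0,0,0,0,38],
  [0,0.0035,0,0,0,0,38],
  [0,0.0035,0,0,0,0,38],
])

```text
time_s: 5.52
tool_pos: [519.4, 0.8, 14.2]
ee_rot: [0.994, 0.11, 0.0, 0.0]
ft_force: [-0.1, -0.7, 0.7]
finger_gap: 33.3
gripper_force: 0.0
```

```bash
python3 prof.py
```

```text
[519.4   0.8  14.2] [-0.1 -0.7  0.7] 33.34480406766366
-30.0 [129, 86, 68] ; -28.0 [128, 86, 67] ; -26.0 [128, 86, 67] ; -24.0 [129, 87, 67] ; -22.0 [129, 86, 67] ; -20.0 [128, 86, 66] ; -18.0 [126, 84, 64] ; -16.0 [122, 78, 57] ; -14.0 [131, 96, 83] ; -12.0 [175, 160, 160] ; -10.0 [222, 217, 221] ; -8.0 [242, 241, 243] ; -6.0 [247, 246, 248] ; -4.0 [235, 236, 240] ; -2.0 [183, 185, 194] ; 0.0 [112, 114, 123] ; 2.0 [102, 105, 114] ; 4.0 [106, 109, 118] ; 6.0 [107, 109, 119] ; 8.0 [118, 119, 128] ; 10.0 [166, 162, 168] ; 12.0 [211, 205, 209] ; 14.0 [215, 210, 214] ; 16.0 [175, 168, 171] ; 18.0 [136, 116, 112] ; 20.0 [121, 81, 64] ; 22.0 [127, 81, 60] ; 24.0 [128, 84, 63] ; 26.0 [128, 85, 65] ; 28.0 [128, 84, 65] ; 30.0 [128, 85, 67] ;
```

>>> move_arm([
  [0,0.001,0,0,0,0,38],
  [0,0.002,0,0,0,0,38],
  [0,0.0025,0,0,0,0,38],
  [0,0.0025,0,0,0,0,38],
])

```text
time_s: 5.9
tool_pos: [519.9, -1.6, 14.2]
ee_rot: [0.994, 0.11, -0.0, 0.0]
ft_force: [0.3, 0.0, 0.4]
finger_gap: 33.5
gripper_force: 0.0
```

>>> move_arm([
  [0,0,0,0,0,0,50],
  [0,0,0,0,0,0,60],
  [0,0,0,0,0,0,68],
  [0,0,0,0,0,0,68],
  [0,0,-0.02,0,0,0,68],
  [0,0,-0.05,0,0,0,68],
  [0,0,-0.085,0,0,0,68],
  [0,0,-0.12,0,0,0,80],
])

```text
time_s: 6.57
tool_pos: [519.1, -1.3, 135.2]
ee_rot: [0.994, 0.11, -0.001, -0.0]
ft_force: [0.3, -0.5, 0.8]
finger_gap: 64.6
gripper_force: 0.0
```

>>> move_arm([
  [0,0.03,0,0,0,0.1,100],
  [0,0.07,0,0,0,0.2,100],
  [0,0.11,0,0,0,0.32,100],
  [0,0.15,0,0,0,0.44,100],
  [0,0.19,0,0,0,0.56,100],
  [0,0.22,0,0,0,0.68,100],
  [0,0.25,0,0,0,0.8,100],
  [0,0.27,0,0,0,0.92,100],
])

```text
time_s: 7.23
tool_pos: [578.8, -268.7, 134.2]
ee_rot: [0.938, -0.347, 0.0, 0.001]
ft_force: [0.5, 0.2, -0.1]
finger_gap: 88.5
gripper_force: 0.0
```

```bash
python3 - <<'E'
from h import *
import os
o=manip.get_obs();print(o["joint_positions"],o["tool_pos"])
c=capture("top");d=capture("scene")
fit([c],SP,[521,3,.225],30,[0.],r=45);fit([c,d],SP,[521,3,.225],30,[0.],r=30)
E
sed -i 's/y0=np.array.*yaw=.225/y0=np.array([520,-1.]);yaw=.225/' prof.py; python3 prof.py
```

```text
[ 0.37572392  0.63523748 -0.01769676  1.64929883  0.01591907  0.85646202
 -1.92759347] [ 578.76303712 -268.69293804  134.23590431]
roll0 0.0 cost 189.32 [ 5.21082e+02  7.61000e-01  2.29000e-01 -5.00000e-03]
roll0 0.0 cost 963.2 [ 5.2114e+02  1.2190e+00  2.2800e-01  8.0000e-03 -5.2200e-01 -7.5700e-01]
[ 578.5 -269.8  134.1] [-0.4 -0.6  0.1] 88.2853943541289
-30.0 [133, 89, 71] ; -28.0 [133, 89, 70] ; -26.0 [133, 89, 70] ; -24.0 [132, 88, 69] ; -22.0 [132, 88, 68] ; -20.0 [130, 86, 66] ; -18.0 [128, 83, 62] ; -16.0 [123, 80, 58] ; -14.0 [147, 119, 109] ; -12.0 [199, 189, 191] ; -10.0 [237, 234, 237] ; -8.0 [247, 247, 248] ; -6.0 [235, 235, 237] ; -4.0 [176, 177, 184] ; -2.0 [114, 117, 126] ; 0.0 [105, 108, 117] ; 2.0 [109, 112, 121] ; 4.0 [108, 110, 120] ; 6.0 [132, 131, 140] ; 8.0 [197, 193, 197] ; 10.0 [234, 229, 232] ; 12.0 [232, 228, 232] ; 14.0 [201, 197, 201] ; 16.0 [156, 147, 147] ; 18.0 [126, 96, 85] ; 20.0 [123, 78, 59] ; 22.0 [129, 84, 63] ; 24.0 [130, 86, 66] ; 26.0 [130, 85, 67] ; 28.0 [129, 85, 66] ; 30.0 [129, 86, 67] ;
```

The key is up, within about 2°. The spindle is at (521,1) with yaw 0.228. The plate's front face is at (559,−136) with yaw 0.203. I'll turn the tool the other way, which keeps joint 7 in range, and go behind the plate's foot.

>>> move_arm([
  [0,0,0,0,0,-0.11,100],
  [0,0,0,0,0,-0.23,100],
  [0,0,0,0,0,-0.35,100],
  [0,0,0,0,0,-0.47,100],
  [0,0,0,0,0,-0.59,100],
  [0,0,0,0,0,-0.71,100],
  [0,0,0,0,0,-0.83,100],
  [0,0,0,0,0,-0.95,100],
])

```text
time_s: 8.05
tool_pos: [579.0, -262.6, 134.2]
ee_rot: [0.991, 0.13, -0.0, -0.001]
ft_force: [-0.0, 1.0, 0.6]
finger_gap: 88.2
gripper_force: 0.0
```

>>> move_arm([
  [0,0,0,0,0,-0.12,100],
  [0,0,0,0,0,-0.24,100],
  [0,0,0,0,0,-0.36,100],
  [0,0,0,0,0,-0.48,100],
  [0,0,0,0,0,-0.6,100],
  [0,0,0,0,0,-0.72,100],
  [0,0,0,0,0,-0.84,100],
  [0,0,0,0,0,-0.96,100],
])

```text
time_s: 8.72
tool_pos: [579.1, -262.8, 134.4]
ee_rot: [0.819, 0.573, 0.0, -0.0]
ft_force: [-1.3, 0.3, -0.7]
finger_gap: 87.9
gripper_force: 0.0
```

>>> move_arm([
  [0,0,0,0,0,-0.12,100],
  [0,0,0,0,0,-0.24,100],
  [0,0,0,0,0,-0.36,100],
  [0,0,0,0,0,-0.48,100],
  [0,0,0,0,0,-0.54,100],
  [0,0,0,0,0,-0.54,100],
])

```text
time_s: 9.22
tool_pos: [579.0, -263.0, 134.2]
ee_rot: [0.638, 0.77, 0.0, -0.0]
ft_force: [-0.7, 0.1, 0.4]
finger_gap: 88.2
gripper_force: 0.0
```

```bash
python3 g.py 580 -232 60 1.774;python3 - <<'E'
from h import *
c=capture("top");u0,v0,u1,v1=around(c,570,-150,0,50);save(cv2.resize(c["image"][v0:v1,u0:u1],(600,600),interpolation=cv2.INTER_CUBIC),"pl.png")
for w in([573.4,-204.5,12],[578.5,-229,12],[559.3,-135.9,0]):print(((P(c,w)-[u0,v0])*6).round())
E
```

```text
[0.0302, 0.0068, 0.0743] [ 0.    -0.001 -0.017] [ 579.  -263.   134.2] [-0.7  0.1  0.4] 88.16827001784418 9.2167
[431. 298.]
[486. 287.]
[270. 329.]
```

View pics/pl.png

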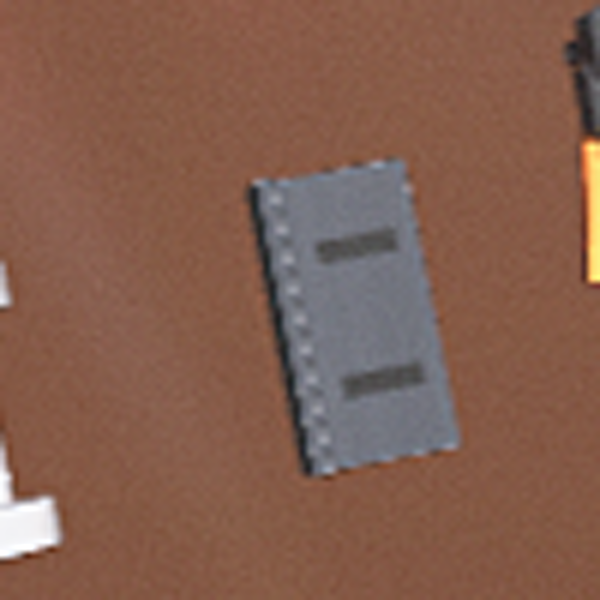

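The plate's rear edge is centred at (431,302) px, as predicted. The lane behind it is free up to the orange plate at x = 585 px. Going down.

>>> move_arm([
  [0.01,0.002,0.01,0,0,-0.01,100],
  [0.02,0.005,0.03,0,0,-0.017,100],
  [0.03,0.007,0.055,0,0,-0.017,100],
  [0.03,0.007,0.08,0,0,-0.017,100],
  [0.03,0.007,0.1,0,0,-0.017,100],
  [0.03,0.007,0.115,0,0,-0.017,100],
  [0.03,0.007,0.125,0,0,-0.017,100],
  [0.03,0.007,0.128,0,0,-0.017,100],
])

```text
time_s: 9.93
tool_pos: [579.6, -233.1, 4.5]
ee_rot: [0.634, 0.773, -0.0, -0.001]
ft_force: [-0.3, 0.0, 0.7]
finger_gap: 88.6
gripper_force: 0.0
```

>>> move_arm([
  [0.003,0,0,0,0,0,100],
  [0.006,0,0,0,0,0,100],
  [0.009,0,0,0,0,0,100],
  [0.012,0,0,0,0,0,100],
  [0.015,0,0,0,0,0,100],
  [0.018,0,0,0,0,0,100],
  [0.021,0,0,0,0,0,100],
  [0.024,0,0,0,0,0,100],
])

```text
time_s: 10.6
tool_pos: [576.1, -212.1, 6.6]
ee_rot: [0.634, 0.773, -0.001, 0.001]
ft_force: [1.2, -4.9, -0.3]
finger_gap: 88.0
gripper_force: 2.6
```

```bash
cat > rel.py <<'E'
from h import *
o=manip.get_obs();t=np.array(o["tool_pos"])[:2];c=np.array([521.1,1.]);a=np.array([np.cos(.228),np.sin(.228)]);n=np.array([-a[1],a[0]])
print("tcp along,norm",(t-c)@a,(t-c)@n,"->yaw turn az",(Rot.from_quat(o["ee_rot"]).as_matrix()[:2,0]).round(4),np.round(o["ft_force"],1),o["tool_pos"][2],o["time_s"])
E
python3 rel.py
```

```text
tcp along,norm 5.438692669056657 -220.02608389644922 ->yaw turn az [-0.1951  0.9808] [ 1.2 -4.9 -0.3] 6.598504728305269 10.6
```

>>> move_arm([
  [0.004,0,0.001,0,0,-0.004,100],
  [0.01,0,0.001,0,0,-0.01,100],
  [0.016,0,0.001,0,0,-0.016,100],
  [0.022,0,0.001,0,0,-0.022,100],
  [0.028,0,0.001,0,0,-0.028,100],
  [0.034,-0.001,0.001,0,0,-0.032,100],
  [0.04,-0.001,0.001,0,0,-0.032,100],
  [0.045,-0.001,0.001,0,0,-0.032,100],
])

```text
time_s: 11.27
tool_pos: [567.1, -169.0, 6.1]
ee_rot: [0.622, 0.783, -0.001, 0.002]
ft_force: [0.9, -6.9, 4.0]
finger_gap: 88.3
gripper_force: 3.4
```

>>> move_arm([
  [0.006,0,0,0,0,0,100],
  [0.012,0,0,0,0,0,100],
  [0.018,0,0,0,0,0,100],
  [0.024,0,0,0,0,0,100],
  [0.03,0,0,0,0,0,100],
  [0.035,0,0,0,0,0,100],
  [0.038,0,0,0,0,0,100],
  [0.04,0,0,0,0,0,100],
])

```text
time_s: 11.93
tool_pos: [558.1, -129.8, 6.1]
ee_rot: [0.622, 0.783, -0.001, 0.002]
ft_force: [0.8, -7.2, 2.9]
finger_gap: 88.1
gripper_force: 3.5
```

```bash
python3 rel.py; cat > fin.py <<'E'
from h import *
c=capture("top");d=capture("scene")
u=np.array(manip.get_obs()["tool_pos"])
p=fit([c],PL,[540,-55,.228],0,[0.],r=30)
s0=fit([c],SP,[521,1,.228],30,[0.],r=45)
a=np.array([np.cos(p[2]),np.sin(p[2])]);n=np.array([-a[1],a[0]]);w=s0[:2]-p[:2];print("spindle in plate",w@a,w@n)
o=[]
for k in(c,d):
    u0,v0,u1,v1=around(k,535,-50,20,40);o.append(cv2.resize(k["image"][v0:v1,u0:u1],(400,400),interpolation=cv2.INTER_CUBIC))
import sys
save(np.hstack(o),sys.argv[1])
E
python3 fin.py push1.png
```

```text
tcp along,norm 6.497356836446297 -135.82827984613957 ->yaw turn az [-0.2257  0.9742] [ 0.8 -7.2  2.9] 6.087098698202231 11.9333
roll0 0.0 cost 1654.18 [ 5.4348e+02 -5.9235e+01  1.2800e-01  0.0000e+00]
roll0 0.0 cost 2947.13 [ 5.20723e+02  7.21000e-01  2.28000e-01 -2.40000e-02]
spindle in plate -14.925167385611651 62.368935373783586
```

View pics/push1.png

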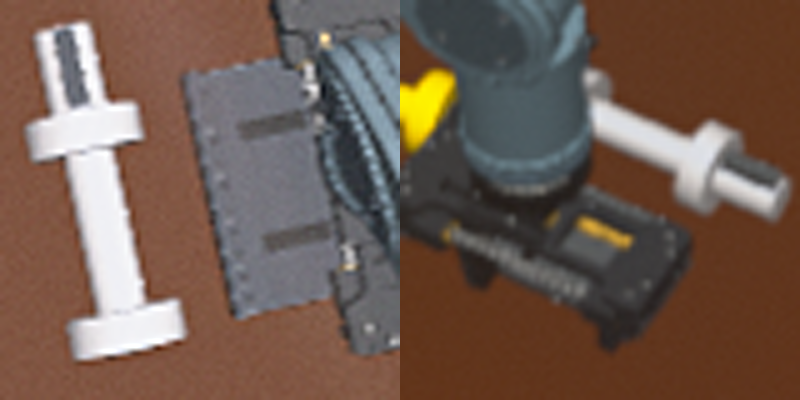

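Top: the key is up on the stub, the plate is parallel to the flanges with a gap of about 26 mm, and the tool is pushing square.

>>> move_arm([
  [0.004,0,0,0,0,0,100],
  [0.009,0,0,0,0,0,100],
  [0.014,0,0,0,0,0,100],
  [0.017,0,0,0,0,0,100],
  [0.02,0,0,0,0,0,100],
  [0.022,0,0,0,0,0,100],
  [0.023,0,0,0,0,0,100],
  [0.023,0,0,0,0,0,100],
])

```text
time_s: 12.7
tool_pos: [552.9, -107.5, 6.0]
ee_rot: [0.622, 0.783, -0.001, 0.002]
ft_force: [1.4, -5.5, 3.9]
finger_gap: 88.1
gripper_force: 2.9
```

```bash
python3 rel.py; cat > gap.py <<'E'
from h import *
c=capture("top");C=np.array([521.1,1.]);a=np.array([np.cos(.228),np.sin(.228)]);n=np.array([-a[1],a[0]])
for x0 in(-52,52):
    print("flange",x0)
    for t in np.arange(-46,37 if 0 else -20,1.5):
        v=[]
        for x in np.arange(x0-6,x0+7,2.):
            u=P(c,[*(C+a*x+n*t),30]);v.append(cv2.getRectSubPix(c["image"],(1,1),(float(u[0]),float(u[1])))[0,0])
        print(t,np.mean(v,0).round().astype(int).tolist(),end="; ")
s0=fit([c],SP,[521,1,.228],30,[0.],r=45)
E
python3 gap.py
```

```text
tcp along,norm 6.418832054125527 -112.85772381312985 ->yaw turn az [-0.2255  0.9742] [ 1.4 -5.5  3.9] 6.033701779197084 12.7
flange -52
-46.0 [114, 115, 123]; -44.5 [115, 116, 125]; -43.0 [117, 118, 127]; -41.5 [118, 119, 129]; -40.0 [117, 120, 128]; -38.5 [118, 120, 130]; -37.0 [114, 117, 128]; -35.5 [106, 109, 120]; -34.0 [93, 92, 99]; -32.5 [86, 73, 69]; -31.0 [102, 77, 67]; -29.5 [142, 120, 113]; -28.0 [184, 170, 170]; -26.5 [212, 205, 209]; -25.0 [228, 225, 229]; -23.5 [234, 231, 234]; -22.0 [239, 236, 238]; -20.5 [242, 239, 241]; flange 52
-46.0 [115, 116, 124]; -44.5 [113, 113, 120]; -43.0 [113, 113, 120]; -41.5 [115, 115, 123]; -40.0 [117, 117, 125]; -38.5 [119, 120, 129]; -37.0 [115, 118, 128]; -35.5 [105, 108, 117]; -34.0 [92, 90, 96]; -32.5 [88, 72, 69]; -31.0 [108, 85, 76]; -29.5 [150, 131, 126]; -28.0 [189, 177, 178]; -26.5 [216, 210, 214]; -25.0 [229, 226, 229]; -23.5 [235, 232, 234]; -22.0 [238, 235, 238]; -20.5 [240, 238, 240]; roll0 0.0 cost 4406.27 [ 5.2059e+02  9.3800e-01  2.2500e-01 -3.3000e-02]
```

Both flanges show the same gap of about 4.5 mm, so the plate is square. I'll push 4 mm more, then back off.

>>> move_arm([
  [0.001,0,0,0,0,0,100],
  [0.002,0,0,0,0,0,100],
  [0.003,0,0,0,0,0,100],
  [0.004,0,0,0,0,0,100],
  [0.004,0,0,0,0,0,100],
  [0.004,0,0,0,0,0,100],
])

```text
time_s: 13.25
tool_pos: [552.0, -103.9, 6.0]
ee_rot: [0.622, 0.783, -0.001, 0.002]
ft_force: [1.4, -6.6, 3.4]
finger_gap: 88.2
gripper_force: 3.2
```

>>> move_arm([
  [-0.003,0,0,0,0,0,100],
  [-0.012,0,0,0,0,0,100],
  [-0.025,0,0,0,0,0,100],
  [-0.035,0,-0.01,0,0,0,100],
  [-0.04,0,-0.04,0,0,0,100],
  [-0.06,0,-0.08,0,0,0,100],
  [-0.09,0,-0.12,0,0,0,100],
  [-0.12,0,-0.15,0,0,0,100],
])

```text
time_s: 13.92
tool_pos: [576.3, -209.6, 148.5]
ee_rot: [0.621, 0.784, 0.001, -0.0]
ft_force: [1.2, -0.6, 0.1]
finger_gap: 88.1
gripper_force: 0.0
```

>>> move_arm([
  [-0.04,0,0,0,0,0,100],
  [-0.08,0,0,0,0,0,100],
  [-0.12,0,0,0,0,0,100],
  [-0.15,0,0,0,0,0,100],
  [-0.15,0,0,0,0,0,100],
])

```text
time_s: 14.33
tool_pos: [608.8, -365.3, 145.4]
ee_rot: [0.625, 0.78, -0.002, 0.001]
ft_force: [-1.0, 0.4, -0.1]
finger_gap: 88.4
gripper_force: 0.0
```

```bash
python3 gap.py; python3 fin.py end.png; python3 prof.py
```

```text
flange -52
-46.0 [113, 113, 122]; -44.5 [113, 115, 124]; -43.0 [116, 119, 128]; -41.5 [119, 120, 130]; -40.0 [117, 117, 127]; -38.5 [112, 113, 121]; -37.0 [111, 112, 121]; -35.5 [111, 113, 123]; -34.0 [110, 113, 124]; -32.5 [106, 109, 120]; -31.0 [104, 105, 113]; -29.5 [127, 125, 130]; -28.0 [166, 160, 163]; -26.5 [202, 196, 199]; -25.0 [226, 222, 225]; -23.5 [234, 230, 233]; -22.0 [238, 235, 237]; -20.5 [241, 238, 240]; flange 52
-46.0 [118, 116, 125]; -44.5 [116, 115, 124]; -43.0 [116, 116, 125]; -41.5 [114, 115, 123]; -40.0 [114, 114, 121]; -38.5 [116, 116, 124]; -37.0 [117, 117, 125]; -35.5 [116, 118, 126]; -34.0 [113, 115, 125]; -32.5 [106, 107, 117]; -31.0 [106, 106, 114]; -29.5 [131, 128, 134]; -28.0 [172, 166, 170]; -26.5 [209, 203, 206]; -25.0 [228, 223, 226]; -23.5 [234, 230, 233]; -22.0 [237, 234, 236]; -20.5 [240, 237, 240]; roll0 0.0 cost 2931.69 [ 5.20296e+02  1.06300e+00  2.26000e-01 -4.60000e-02]
roll0 0.0 cost 1374.72 [ 5.32148e+02 -2.54020e+01  2.29000e-01  0.00000e+00]
roll0 0.0 cost 2925.66 [ 5.2071e+02  1.0600e+00  2.2900e-01 -2.4000e-02]
spindle in plate -5.122014948465486 28.3693339597225
[ 610.  -355.4  145.8] [0.3 0.9 0.6] 88.31523541099162
-30.0 [131, 89, 71] ; -28.0 [131, 88, 70] ; -26.0 [130, 87, 68] ; -24.0 [130, 88, 68] ; -22.0 [130, 87, 68] ; -20.0 [128, 85, 66] ; -18.0 [127, 83, 62] ; -16.0 [122, 78, 58] ; -14.0 [143, 115, 105] ; -12.0 [193, 182, 185] ; -10.0 [233, 230, 234] ; -8.0 [245, 245, 246] ; -6.0 [235, 235, 237] ; -4.0 [181, 182, 189] ; -2.0 [117, 119, 128] ; 0.0 [102, 104, 113] ; 2.0 [106, 109, 118] ; 4.0 [104, 108, 117] ; 6.0 [126, 127, 134] ; 8.0 [191, 186, 191] ; 10.0 [230, 225, 228] ; 12.0 [231, 227, 230] ; 14.0 [202, 198, 202] ; 16.0 [158, 149, 151] ; 18.0 [126, 99, 90] ; 20.0 [121, 78, 59] ; 22.0 [127, 81, 62] ; 24.0 [127, 84, 65] ; 26.0 [127, 83, 64] ; 28.0 [128, 84, 65] ; 30.0 [128, 85, 66] ;
```

View pics/end.png

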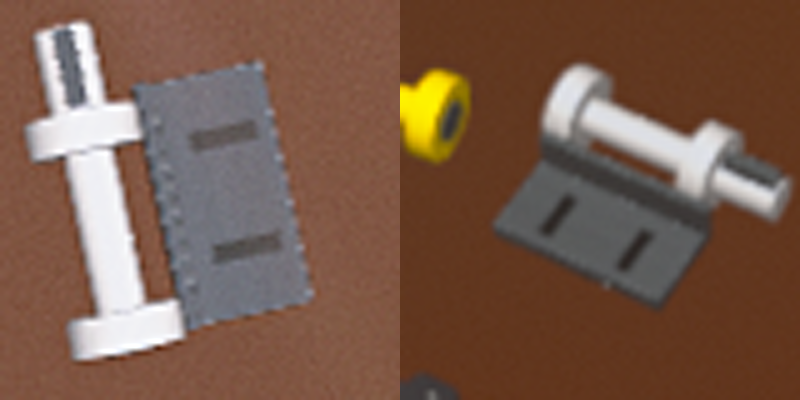

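The plate's wall lies square against both flanges at (140,120) and (185,320) px. The key is up, and the spindle sits about 5 mm off centre along the plate. Handing in.

```bash
python3 -c "from h import *;print(manip.job_done())"
```

```text
the job is handed in; nothing more can be done
None
```

The job is handed in, with no verdict returned: the key points up (within about 3° by my measurement) and the angle plate's wall stands square against both spindle flanges, about 5 mm off centre.

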